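Turn round a stripped microscope's parts for reassembly

TASK

The four microscope parts stand in the aluminium strip-down rack in the order in which they came off; for reassembly, move them all to the empty wooden rack in the reverse order, so that the part from the left-hand end goes to the right-hand end, its neighbour to the next place, and so on. Stand each part upright in the middle of its cork pad; they are optical parts, so do not tip or drop them on the way.

Things in the scene. Friction and masses are not known exactly. Their poses are not given: they have to be found in the camera images.
- eyepiece_mid (a point): Microscope eyepiece, upright: black plain cylinder 42 mm in diameter from its foot to 44 mm up (a thin bright ring near the top of it), then a narrower barrel 30 mm in diameter with a glass disc on top; 62 mm tall. It is 42 mm wide at this point. The point lies on its axis, half-way up (31 mm above its foot); z points up along the axis. Loose, about 90 g.
- front_lens_mid (a point): Microscope front lens, upright: squat dark steel cylinder 54 mm in diameter to 36 mm up, then a 44 mm collar with a wide greenish glass on top; 46 mm tall, the widest part. It is 54 mm wide at this point. The point lies on its axis, half-way up (23 mm above its foot); z points up along the axis. Loose, about 160 g.
- camera_tube_mid (a point): Camera adapter tube, upright: bright aluminium, the tallest part; foot flange 48 mm in diameter and 10 mm high, then a plain tube 36 mm in diameter to the top, with a thin brass ring near the top and a dark disc on top; 72 mm tall. It is 36 mm wide at this point. The point lies on its axis, half-way up (36 mm above its foot); z points up along the axis. Loose, about 130 g.
- focus_knob_mid (a point): Focus knob, upright: black with grey ribs, 46 mm in diameter to 34 mm up, with a thin steel shaft 12 mm in diameter standing on top to 44 mm; 44 mm tall, the lowest part. It is 46 mm wide at this point. The point lies on its axis, half-way up (22 mm above its foot); z points up along the axis. Loose, about 80 g.
- strip_rack: Aluminium strip-down rack, holds the parts at first: fixed, 84 (x) by 352 mm (y). Four places in a row, centres at y = -127.5, -42.5, 42.5, 127.5 mm, x = 0, each with a 70 mm square cork pad whose top is 9 mm above the bench; ridges and lips up to 15 mm. Origin: centre of its underside, on the bench; x away from the robot, y to the robot's left (turned up to 8 degrees).
- build_rack: Wooden assembly rack, empty, in front of or behind the other: fixed, 84 (x) by 352 mm (y). Four places in a row, centres at y = -127.5, -42.5, 42.5, 127.5 mm, x = 0, each with a 70 mm square cork pad whose top is 9 mm above the bench; ridges and lips up to 15 mm. Origin: centre of its underside, on the bench; x away from the robot, y to the robot's left (turned up to 8 degrees).
- pad_eyepiece: The cork pad in the strip-down rack on which the eyepiece stands at the start (70 mm square, 3 mm thick, fixed, looks like the other pads); it stays there and marks the place the eyepiece came from. Origin: centre of its underside, 6 mm above the bench; axes as the rack's.
- pad_front_lens: The cork pad in the strip-down rack on which the front lens stands at the start (70 mm square, 3 mm thick, fixed, looks like the other pads); it stays there and marks the place the front lens came from. Origin: centre of its underside, 6 mm above the bench; axes as the rack's.
- pad_camera_tube: The cork pad in the strip-down rack on which the camera tube stands at the start (70 mm square, 3 mm thick, fixed, looks like the other pads); it stays there and marks the place the camera tube came from. Origin: centre of its underside, 6 mm above the bench; axes as the rack's.
- pad_focus_knob: The cork pad in the strip-down rack on which the focus knob stands at the start (70 mm square, 3 mm thick, fixed, looks like the other pads); it stays there and marks the place the focus knob came from. Origin: centre of its underside, 6 mm above the bench; axes as the rack's.
Mind the look-alikes: they are no part of the job. What is shaped like the part that bears front_lens_mid but turquoise is not meant.

How it is judged:
At the end, for the whole second after the job is handed in: Each part stands upright (within 7 degrees) and at rest in the wooden rack, in the place that mirrors the one it came from (left-hand end to right-hand end, and so on), its axis within 13 mm of the pad's centre along and across the rack, its foot on the pad (within 4 mm) (((y of pad_eyepiece in the frame of strip_rack between -0.1575 and -0.0975 m and y of eyepiece_mid in the frame of build_rack between 0.1145 and 0.1405 m) or (y of pad_eyepiece in the frame of strip_rack between -0.0725 and -0.0125 m and y of eyepiece_mid in the frame of build_rack between 0.0295 and 0.0555 m) or (y of pad_eyepiece in the frame of strip_rack between 0.0125 and 0.0725 m and y of eyepiece_mid in the frame of build_rack between -0.0555 and -0.0295 m) or (y of pad_eyepiece in the frame of strip_rack between 0.0975 and 0.1575 m and y of eyepiece_mid in the frame of build_rack between -0.1405 and -0.1145 m)) and x of eyepiece_mid in the frame of build_rack between -0.013 and 0.013 m and z of eyepiece_mid in the frame of build_rack between 0.036 and 0.044 m and angle between each of eyepiece_mid, front_lens_mid, camera_tube_mid, focus_knob_mid's own z axis and vertical below 0.12 rad and linear speed of each of eyepiece, front_lens, camera_tube, focus_knob below 0.02 m/s and angular speed of each of eyepiece, front_lens, camera_tube, focus_knob below 0.2 rad/s and ((y of pad_front_lens in the frame of strip_rack between -0.1575 and -0.0975 m and y of front_lens_mid in the frame of build_rack between 0.1145 and 0.1405 m) or (y of pad_front_lens in the frame of strip_rack between -0.0725 and -0.0125 m and y of front_lens_mid in the frame of build_rack between 0.0295 and 0.0555 m) or (y of pad_front_lens in the frame of strip_rack between 0.0125 and 0.0725 m and y of front_lens_mid in the frame of build_rack between -0.0555 and -0.0295 m) or (y of pad_front_lens in the frame of strip_rack between 0.0975 and 0.1575 m and y of front_lens_mid in the frame of build_rack between -0.1405 and -0.1145 m)) and x of front_lens_mid in the frame of build_rack between -0.013 and 0.013 m and z of front_lens_mid in the frame of build_rack between 0.028 and 0.036 m and ((y of pad_camera_tube in the frame of strip_rack between -0.1575 and -0.0975 m and y of camera_tube_mid in the frame of build_rack between 0.1145 and 0.1405 m) or (y of pad_camera_tube in the frame of strip_rack between -0.0725 and -0.0125 m and y of camera_tube_mid in the frame of build_rack between 0.0295 and 0.0555 m) or (y of pad_camera_tube in the frame of strip_rack between 0.0125 and 0.0725 m and y of camera_tube_mid in the frame of build_rack between -0.0555 and -0.0295 m) or (y of pad_camera_tube in the frame of strip_rack between 0.0975 and 0.1575 m and y of camera_tube_mid in the frame of build_rack between -0.1405 and -0.1145 m)) and x of camera_tube_mid in the frame of build_rack between -0.013 and 0.013 m and z of camera_tube_mid in the frame of build_rack between 0.041 and 0.049 m and ((y of pad_focus_knob in the frame of strip_rack between -0.1575 and -0.0975 m and y of focus_knob_mid in the frame of build_rack between 0.1145 and 0.1405 m) or (y of pad_focus_knob in the frame of strip_rack between -0.0725 and -0.0125 m and y of focus_knob_mid in the frame of build_rack between 0.0295 and 0.0555 m) or (y of pad_focus_knob in the frame of strip_rack between 0.0125 and 0.0725 m and y of focus_knob_mid in the frame of build_rack between -0.0555 and -0.0295 m) or (y of pad_focus_knob in the frame of strip_rack between 0.0975 and 0.1575 m and y of focus_knob_mid in the frame of build_rack between -0.1405 and -0.1145 m)) and x of focus_knob_mid in the frame of build_rack between -0.013 and 0.013 m and z of focus_knob_mid in the frame of build_rack between 0.027 and 0.035 m); the robot touches nothing.
It fails at once if a part is tipped over (more than 35 degrees) (angle between any of eyepiece_mid, front_lens_mid, camera_tube_mid, focus_knob_mid's own z axis and vertical above 0.61 rad).
It fails at once if a part is dropped (moves faster than 0.7 m/s while no finger touches it: a fall of over 25 mm) ((linear speed of eyepiece above 0.7 m/s and contact force between the fingers and eyepiece below 0.05 N) or (linear speed of front_lens above 0.7 m/s and contact force between the fingers and front_lens below 0.05 N) or (linear speed of camera_tube above 0.7 m/s and contact force between the fingers and camera_tube below 0.05 N) or (linear speed of focus_knob above 0.7 m/s and contact force between the fingers and focus_knob below 0.05 N)).
It also fails if it takes over 112 s, if anything falls off the work surface, if the arm or the gripper's body presses on something with over 40 N, if the wrist force passes 120 N, or if a joint passes its speed limit or range.

ROBOT

A 6-joint arm with a two-finger parallel gripper is mounted at the origin on the work surface. World frame = base frame: x ahead of the robot, y to its left, z up, the work surface at z = 0. Lengths are in m, angles in rad, forces in N, time in s.
With the tool pointing down it reaches from about 0.4 to 0.925 m from the base axis. Payload 12.5 kg.
Tool frame: the origin (TCP) lies on the centre line of the jaws, within the pads' length; the fingertips stand 8 mm ahead of it and the grasp point (between the pads) lies 11 mm behind it; z points along the fingers, y is the line along which they close (so a half turn about z gives the same grasp; the last joint's range is limited). The gripper opens to 95 mm and grips with 3 to 60 N. Pads are 20 mm wide; open, the fingers measure 119 mm over their backs; the gripper's body (75 mm by 180 mm) begins 59 mm behind the grasp point.
Start: joints at [1.2, 0.491, 1.559, -0, 1.092, -0.106], TCP at [0.164, 0.603, 0.223] pointing down, gripper open.
Joint ranges: [-3.1, 3.1], [-0.84, 2.19], [0.05, 2.79], [-1.13, 4.28], [0.06, 2.93], [-2.69, 2.69]. Speed limits (rad/s): [2.22, 2.22, 2.79, 3.14, 3.14, 3.14].

INTERFACE

Orientations are given as [roll, pitch, yaw] about the fixed x, y, z axes, in that order (R = Rz(yaw) Ry(pitch) Rx(roll)).
In Python, from bench import * gives the robot as it stands.
- The arm moves only by the tool jog_arm, never from a script. Its argument "moves" is a list of rows, each a list of 4 numbers: the shift along the tool's x, y, z in m, then the turn about the tool's z in degrees. In form: [[dx, dy, dz, roll], ...]. A call has 1 to 20 rows; each row shifts and turns the commanded pose from where the row before left it, along the tool's axes as they then stand; what a row does not reach is not made up. A row lasts 1/8 s, in which the tool goes at most 62.5 mm and 10.7 degrees, less where a joint would pass 70% of its speed; a pose out of reach is approached as far as the arm can. A call is refused whole if a number of a shift passes 0.0625 or a number of a turn 10.7, either way. A call with a gripper value outside its range is refused whole. "fingers" is the closure, from -1 (fully open) to 1 (shut), set as the call begins (left out, the last holds). The fingers move at their own pace and stop on an object; "squeeze" is the grip in N (left out, the last holds). Time passes only in rows, so rows that do not move let the fingers close. It gives the time, the measured TCP pose, the force, the opening and the grip force at its end, in the units of the state.
- get_state(): the state, without advancing time (a new reading comes with each control period).
- camera(name): name is "side" or "top" or "wrist"; returns a dict with "image" (480x640x3 uint8, red, green, blue), "fx", "fy", "cx", "cy" (pixels), "k1" (the pictures are not rectified: a ray, as slopes to the right and down, at radius r is drawn at 1 + k1 r^2 times it, then the intrinsics apply), "view" (4x4, takes a point from world to camera coordinates). Camera axes: x right, y up, looking along -z (the intrinsics and any distortion apply to the point x, -y, -z); pixel columns grow to the right and rows downward; lengths in m; the calibration is good to about 2 mm. A picture is of the moment at which its call begins. There is no depth.
- job_done(): hands the job in; it is judged then, once.
The state is a dict: "time": time; "joint_pos": joint angles; "qd": joint speeds; "joint_torque": joint torques, N m; "tool_pos": TCP position; "orientation": TCP orientation; "ft_force": force on the tool from outside, world axes, zero at the start; "moment": the same for the moment, N m; "finger_gap": opening from 0.0 (shut) to 1.0 (fully open); "grip_force": force on a finger pad.
Only numpy, scipy, OpenCV 4.12 (cv2) and the standard library are available. Lean on these libraries where they do the work, as an engineer would, in place of code of your own. Each camera call takes 0.05 s, during which the arm holds its last target. There are 200 camera calls.

## Working session

There is one attempt and no reset: what is moved stays moved. The work goes in short steps, Python scripts to look and compute and a tool call to move; the robot and the scene stay as the last step left them, time stands still between calls to the robot, and variables do not carry over. Pictures are saved under pics/ and viewed, at most 14 in all, crops included, and the job is handed in when it is done.

Besides the shell and the picture viewer there is one more tool, called after "Request:" by a JSON object that holds its "fn" and its "kwargs", one argument or row to a line. jog_arm: Moves the arm, as the interface text tells. Its arguments: {"type":"object","properties":{"moves":{"type":"array"},"fingers":{"type":"number"},"squeeze":{"type":"number"}},"required":["moves"]}

```bash
mkdir -p pics; python3 - <<'E'
from bench import *
import cv2,pickle
for n in("top","side"):
    c=camera(n);pickle.dump(c,open(f"{n}.pkl","wb"));cv2.imwrite(f"pics/{n}0.png",c["image"][:,:,::-1]);print(n,c["fx"],c["cx"],c["cy"],c["k1"],c["view"])
print(get_state())
E
```

```text
top 583.2305429599331 311.12408774947323 239.85956351972624 -0.10693085221505313 [[ 0.01165957 -0.99990194  0.00775718  0.02865013]
 [ 0.98239208  0.01290136  0.18638496 -0.59374654]
 [-0.18646676  0.00544743  0.98244617 -1.05459181]
 [ 0.          0.          0.          1.        ]]
side 577.2337262418416 327.57725813940806 232.72892307820115 0.03341868971820688 [[-0.95486995 -0.29679397  0.01169239  0.57017544]
 [ 0.17927549 -0.54449993  0.81937789 -0.16553706]
 [-0.23681992  0.78449548  0.57313451 -1.00958917]
 [ 0.          0.          0.          1.        ]]
{'time': 0.1, 'joint_pos': array([ 1.20036293e+00,  4.91443457e-01,  1.55937833e+00, -3.78495052e-05,
        1.09170739e+00, -1.05624909e-01]), 'qd': array([ 0.00113653, -0.0016116 , -0.00269652,  0.00146233, -0.000277  ,
        0.0001127 ]), 'joint_torque': array([ 2.69233627e-03, -6.13627052e+01, -2.58609903e+01,  6.94401492e-02,
        4.69928922e-02, -2.07204835e-05]), 'tool_pos': array([0.16350441, 0.60302042, 0.22215837]), 'orientation': array([-3.14065782e+00, -6.53509355e-05,  2.87680160e+00]), 'ft_force': array([ 0.25050464, -0.58827719, -0.01448878]), 'moment': array([-0.00111772, -0.0081961 ,  0.0384744 ]), 'grip_force': 0.0, 'finger_gap': 1.0009064956163185}
```

View pics/top0.png

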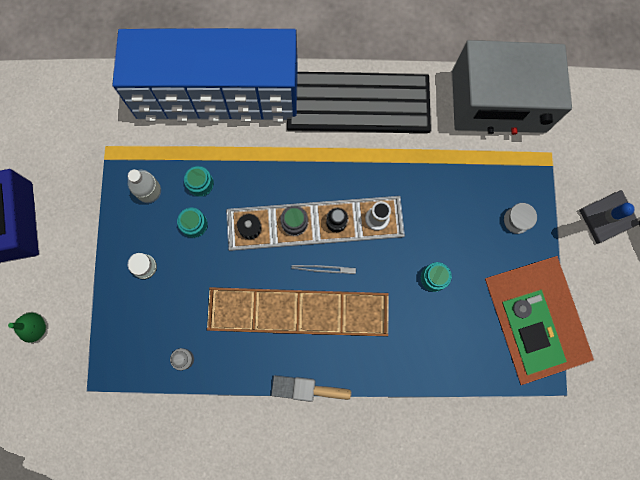

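View pics/side0.png

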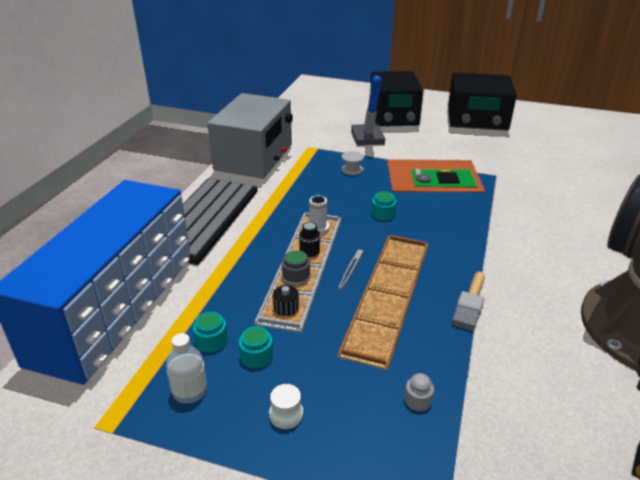

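The parts stand in the strip-down rack at these top-image pixels:
- focus knob (250,227)
- front lens (294,220), dark with green glass
- eyepiece (338,217)
- camera tube (379,214)

The turquoise look-alikes at (198,180), (192,222) and (437,277) are outside the rack, so they are excluded. The wooden rack is at about (298,312). I'll check these in one close crop and measure.

```bash
cat > h.py <<'E'
import numpy as np,cv2,pickle
def K(c): return np.array([[c["fx"],0,c["cx"]],[0,c["fy"],c["cy"]],[0,0,1.]])
def ray(c,uv):
    p=cv2.undistortPoints(np.array([[uv]],float),K(c),np.array([c["k1"],0,0,0.]))[0,0] if False else None
    d=np.array([(uv[0]-c["cx"])/c["fx"],(uv[1]-c["cy"])/c["fy"]]);p=d.copy()
    for _ in range(10): p=d/(1+c["k1"]*(p@p))
    V=np.array(c["view"]);R=V[:3,:3];o=-R.T@V[:3,3]
    return o,R.T@np.array([p[0],-p[1],-1.])
def cast(c,uv,z):
    o,d=ray(c,uv);return (o+d*(z-o[2])/d[2])[:2]
def proj(c,P):
    V=np.array(c["view"]);q=V[:3,:3]@np.array(P)+V[:3,3]
    s=np.array([q[0]/-q[2],-q[1]/-q[2]]);s=s*(1+c["k1"]*(s@s))
    return np.array([s[0]*c["fx"]+c["cx"],s[1]*c["fy"]+c["cy"]])
E
sed -i '/if False/d; s/;p=d.copy()/;p=d.copy()/' h.py
python3 - <<'E'
from h import *
c=pickle.load(open("top.pkl","rb"));im=c["image"]
cv2.imwrite("pics/crop.png",cv2.resize(im[190:345,200:410,::-1],None,fx=3.8,fy=3.8,interpolation=cv2.INTER_CUBIC))
h=cv2.cvtColor(im,cv2.COLOR_RGB2HSV)
blue=((h[...,0]>95)&(h[...,0]<120)&(h[...,1]>120))
m=(~blue).astype(np.uint8)
n,l,s,ce=cv2.connectedComponentsWithStats(m)
for k,(u,v),z in(("strip",(250,205+40),.012),("build",(298,312),.012)):
    # bigger blob: use component at seed
    i=l[v,u] ; print(k,s[i])
    w=np.argwhere(l==i)[:,::-1]
    P=np.array([cast(c,p,z) for p in w],np.float32)
    r=cv2.minAreaRect(P);print(r, cv2.boxPoints(r).round(4).tolist())
for uv in((250,227),): print(cast(c,uv,.05))
E
```

```text
strip [ 226  196  179   55 7438]
((0.6370398998260498, 0.02890828251838684), (0.08643779158592224, 0.35214492678642273), 5.25624942779541) [[0.5778999924659729, 0.20029999315738678], [0.6100999712944031, -0.15039999783039093], [0.6962000131607056, -0.14249999821186066], [0.6639000177383423, 0.20819999277591705]]
build [ 207  287  182   50 7941]
((0.4601554274559021, 0.05981898307800293), (0.3510495722293854, 0.08518406003713608), 88.88311004638672) [[0.4142000079154968, -0.11479999870061874], [0.4993000030517578, -0.11649999767541885], [0.5062000155448914, 0.2345000058412552], [0.42100000381469727, 0.2361000031232834]]
[0.61804841 0.1537698 ]
```

View pics/crop.png

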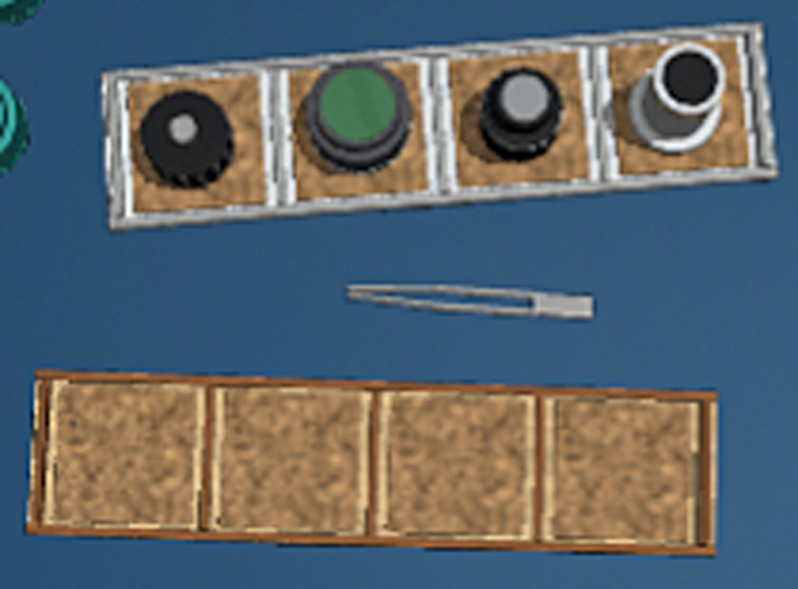

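The crop confirms the left-to-right order: knob, lens (dark steel, green glass), eyepiece, tube. The mirrored places are therefore knob→y−127.5, lens→−42.5, eyepiece→+42.5 and tube→+127.5.

```bash
python3 - <<'E'
from h import *
c=pickle.load(open("top.pkl","rb"))
ct=lambda cen,a:(lambda y:np.array(cen)+y*np.array([-np.sin(np.radians(a)),np.cos(np.radians(a))]))
S=ct((.6370,.0289),5.26);B=ct((.4602,.0598),-1.11)
for n,p,z,y in(("knob",(182,128),.053,.1275),("lens",(357,105),.055,.0425),("eye",(523,96),.071,-.0425),("tube",(690,78),.081,-.1275)):
    print(n,cast(c,(p[0]/3.8+200,p[1]/3.8+190),z).round(4),"pad",S(y).round(4),"target",B(-y).round(4))
E
```

```text
knob [0.6239 0.1577] pad [0.6253 0.1559] target [ 0.4577 -0.0677]
lens [0.6365 0.0695] pad [0.6331 0.0712] target [0.4594 0.0173]
eye [ 0.6385 -0.0136] pad [ 0.6409 -0.0134] target [0.461  0.1023]
tube [ 0.6465 -0.0958] pad [ 0.6487 -0.0981] target [0.4627 0.1873]
```

Request:
{"fn": "jog_arm", "kwargs": {
  "moves": [
    [0,0,0,10.7],
    [0,0,0,10.7],
    [0,0,0,10.7],
    [0,0,0,10.7],
    [0,0,0,10.7],
    [0,0,0,10.7],
    [0,0,0,10.6],
    [-0.04,0.041,0,0],
    [-0.04,0.041,0,0],
    [-0.04,0.041,0,0],
    [-0.04,0.041,0,0],
    [-0.04,0.041,0,0],
    [-0.04,0.041,0,0],
    [-0.04,0.041,0,0],
    [-0.04,0.041,0,0],
    [-0.04,0.041,0,0],
    [-0.04,0.041,0,0],
    [-0.04,0.041,0,0],
    [0,0,0,0]
  ],
  "fingers": -1,
  "squeeze": 15
}}

```text
time: 2.48
tool_pos: [0.6167, 0.1605, 0.2216]
orientation: [-3.141, 0.0, 1.567]
ft_force: [-0.8, -0.2, 0.3]
finger_gap: 0.995
grip_force: 0.0
```

```bash
python3 - <<'E'
from bench import *
from h import *
c=camera("wrist");cv2.imwrite("pics/w0.png",c["image"][:,:,::-1]);pickle.dump(c,open("w.pkl","wb"))
for n,P in(("knobtop",(.6239,.1577,.053)),("lens",(.6365,.0695,.055)),("eye",(.6385,-.0136,.071)),("padk",(.6253,.1559,.009)),("tcp ground",(.6167,.1605,.03))): print(n,proj(c,P).round(1))
E
```

```text
knobtop [325.4 221.6]
lens [339.3 317.9]
eye [341.4 408.4]
padk [326.  212.6]
tcp ground [316.8 212.6]
```

View pics/w0.png

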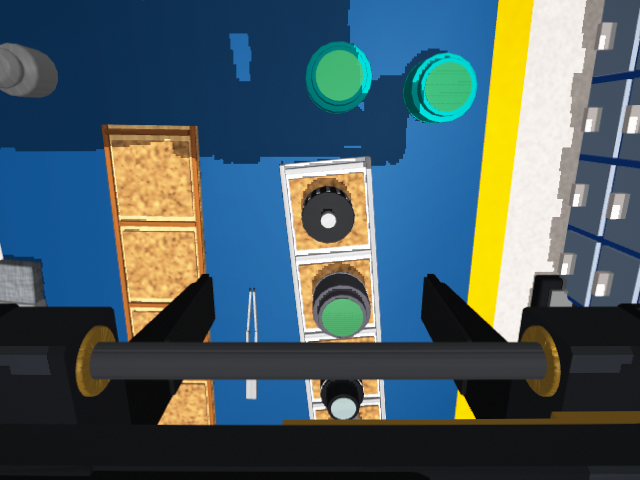

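The wrist view shows the knob shaft at (328,220), against a prediction of (325,222), so the two views agree to about 2 mm. The lens is at (343,318). Descending on the knob.

Request:
{"fn": "jog_arm", "kwargs": {
  "moves": [
    [-0.0025,0.009,0,0],
    [0,0,0.05,0],
    [0,0,0.05,0],
    [0,0,0.05,0],
    [0,0,0.02,0],
    [0,0,0.012,0],
    [0,0,0.011,0],
    [0,0,0,0],
    [0,0,0,0]
  ]
}}

```text
time: 3.65
tool_pos: [0.6241, 0.1611, 0.0304]
orientation: [3.14, -0.0, 1.571]
ft_force: [0.4, 0.9, 0.2]
finger_gap: 0.998
grip_force: 0.0
```

Request:
{"fn": "jog_arm", "kwargs": {
  "moves": [
    [0,0,0,0],
    [0,0,0,0],
    [0,0,0,0],
    [0,0,0,0],
    [0,0,0,0],
    [0,0,0,0],
    [0,0,0,0],
    [0,0,0,0]
  ],
  "fingers": 1,
  "squeeze": 15
}}

```text
time: 4.65
tool_pos: [0.6238, 0.161, 0.0297]
orientation: [3.141, -0.0, 1.571]
ft_force: [0.4, 0.1, 0.1]
finger_gap: 0.47
grip_force: 15.0
```

Request:
{"fn": "jog_arm", "kwargs": {
  "moves": [
    [0,0,-0.02,0],
    [0,0,-0.035,0],
    [0,0,-0.035,0],
    [-0.02,-0.015,0,0],
    [-0.037,-0.027,0,0],
    [-0.037,-0.027,0,0],
    [-0.037,-0.027,0,0],
    [-0.037,-0.027,0,0],
    [-0.037,-0.027,0,0],
    [-0.021,-0.016,0,0],
    [0,0,0,0],
    [0,0,0,0],
    [0,0,0,0]
  ]
}}

```text
time: 6.28
tool_pos: [0.4584, -0.0645, 0.1199]
orientation: [3.141, 0.0, 1.572]
ft_force: [-0.7, 0.4, 0.3]
finger_gap: 0.47
grip_force: 15.0
```

Request:
{"fn": "jog_arm", "kwargs": {
  "moves": [
    [0,0,0.035,0],
    [0,0,0.03,0],
    [0,0,0.015,0],
    [0,0,0.006,0],
    [0,0,0.003,0],
    [0,0,0,0],
    [0,0,0,0]
  ]
}}

```text
time: 7.15
tool_pos: [0.4581, -0.0651, 0.0311]
orientation: [3.141, 0.0, 1.571]
ft_force: [0.4, -0.6, -0.8]
finger_gap: 0.469
grip_force: 15.0
```

Request:
{"fn": "jog_arm", "kwargs": {
  "moves": [
    [0,0,0,0],
    [0,0,0,0],
    [0,0,0,0],
    [0,0,0,0],
    [0,0,0,0],
    [0,0,0,0],
    [0,0,-0.03,0],
    [0,0,-0.06,0],
    [0,0,-0.06,0],
    [0.02,0.025,0,0],
    [0.037,0.05,0,0],
    [0.037,0.05,0,0],
    [0.035,0.05,0,0],
    [0,0,0,0],
    [0,0,0,0],
    [0,0,0,0]
  ],
  "fingers": -1
}}

```text
time: 9.15
tool_pos: [0.632, 0.0632, 0.1808]
orientation: [-3.141, -0.0, 1.57]
ft_force: [-0.1, -0.6, 0.2]
finger_gap: 1.001
grip_force: 0.0
```

```bash
python3 - <<'E'
from bench import *
from h import *
print(get_state()["tool_pos"].round(4))
c=camera("wrist");cv2.imwrite("pics/w1.png",c["image"][:,:,::-1])
for n,P in(("knobtop",(.458,-.068,.053)),("lens",(.638,.0695,.055)),("eye",(.640,-.0136,.071)),("tube",(.648,-.096,.081)),("corner br",(.4142,-.1148,.012)),("tr",(.4993,-.1165,.012))): print(n,proj(c,P).round(1))
E
```

```text
[0.632  0.0632 0.1808]
knobtop [108.  383.3]
lens [324.9 223.3]
eye [327.4 335.9]
tube [337.3 436.3]
corner br [ 90.9 398.7]
tr [179.1 400.5]
```

View pics/w1.png

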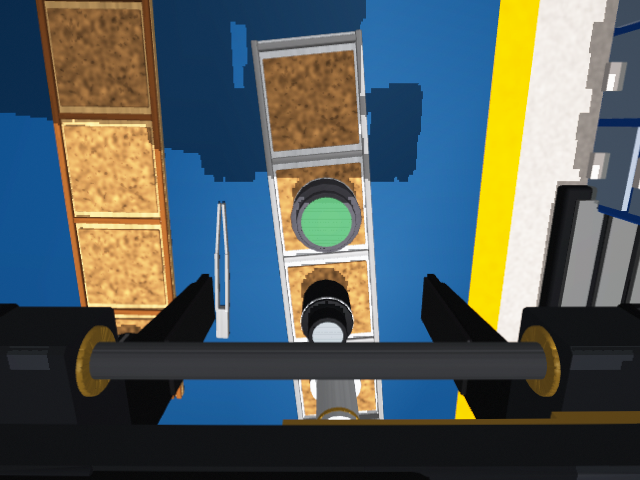

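The glass is at (326,222) and the eyepiece at (327,334), matching the estimates of (325,223) and (327,336). The knob's old place is empty. Next is the lens.

Request:
{"fn": "jog_arm", "kwargs": {
  "moves": [
    [0.006,0.006,0,0],
    [0,0,0.055,0],
    [0,0,0.05,0],
    [0,0,0.025,0],
    [0,0,0.012,0],
    [0,0,0.01,0],
    [0,0,0,0],
    [0,0,0,0]
  ]
}}

```text
time: 10.2
tool_pos: [0.6393, 0.07, 0.0296]
orientation: [3.14, -0.0, 1.571]
ft_force: [0.1, 0.0, 0.5]
finger_gap: 1.002
grip_force: 0.0
```

Request:
{"fn": "jog_arm", "kwargs": {
  "moves": [
    [0,0,0,0],
    [0,0,0,0],
    [0,0,0,0],
    [0,0,0,0],
    [0,0,0,0],
    [0,0,0,0],
    [0,0,0,0],
    [0,0,0,0]
  ],
  "fingers": 1,
  "squeeze": 20
}}

```text
time: 11.2
tool_pos: [0.6388, 0.07, 0.0286]
orientation: [-3.142, -0.0, 1.571]
ft_force: [-0.4, 1.2, 1.7]
finger_gap: 0.55
grip_force: 20.0
```

Request:
{"fn": "jog_arm", "kwargs": {
  "moves": [
    [0,0,-0.02,0],
    [0,0,-0.035,0],
    [0,0,-0.035,0],
    [-0.008,-0.027,0,0],
    [-0.013,-0.044,0,0],
    [-0.013,-0.044,0,0],
    [-0.012,-0.04,0,0],
    [-0.007,-0.024,0,0],
    [0,0,0,0],
    [0,0,0,0],
    [0,0,0,0]
  ]
}}

```text
time: 12.58
tool_pos: [0.4607, 0.0171, 0.1188]
orientation: [3.141, -0.0, 1.572]
ft_force: [0.1, -1.3, -2.2]
finger_gap: 0.553
grip_force: 20.0
```

Request:
{"fn": "jog_arm", "kwargs": {
  "moves": [
    [0,0,0.035,0],
    [0,0,0.03,0],
    [0,0,0.015,0],
    [0,0,0.006,0],
    [0,0,0.003,0],
    [0,0,0,0],
    [0,0,0,0]
  ]
}}

```text
time: 13.45
tool_pos: [0.4601, 0.0169, 0.0301]
orientation: [3.141, 0.0, 1.571]
ft_force: [0.9, 0.1, -1.3]
finger_gap: 0.553
grip_force: 20.0
```

Request:
{"fn": "jog_arm", "kwargs": {
  "moves": [
    [0,0,0,0],
    [0,0,0,0],
    [0,0,0,0],
    [0,0,0,0],
    [0,0,0,0],
    [0,0,0,0],
    [0,0,-0.03,0],
    [0,0,-0.06,0],
    [0,0,-0.06,0],
    [-0.006,0.03,0,0],
    [-0.008,0.05,0,0],
    [-0.008,0.05,0,0],
    [-0.008,0.05,0,0],
    [0,0,0,0],
    [0,0,0,0],
    [0,0,0,0]
  ],
  "fingers": -1
}}

```text
time: 15.45
tool_pos: [0.639, -0.0128, 0.1798]
orientation: [-3.141, -0.0, 1.571]
ft_force: [-0.6, -0.1, 0.1]
finger_gap: 0.999
grip_force: 0.0
```

Request:
{"fn": "jog_arm", "kwargs": {
  "moves": [
    [0,0,0.055,0],
    [0,0,0.05,0],
    [0,0,0.025,0],
    [0,0,0.012,0],
    [0,0,0.008,0],
    [0,0,0,0],
    [0,0,0,0]
  ]
}}

```text
time: 16.32
tool_pos: [0.6403, -0.013, 0.0306]
orientation: [3.14, 0.0, 1.571]
ft_force: [0.3, -0.2, -0.0]
finger_gap: 0.996
grip_force: 0.0
```

Request:
{"fn": "jog_arm", "kwargs": {
  "moves": [
    [0,0,0,0],
    [0,0,0,0],
    [0,0,0,0],
    [0,0,0,0],
    [0,0,0,0],
    [0,0,0,0],
    [0,0,0,0],
    [0,0,0,0]
  ],
  "fingers": 1,
  "squeeze": 15
}}

```text
time: 17.32
tool_pos: [0.6398, -0.013, 0.0296]
orientation: [-3.142, -0.0, 1.571]
ft_force: [-0.5, 0.5, -0.3]
finger_gap: 0.43
grip_force: 15.0
```

Request:
{"fn": "jog_arm", "kwargs": {
  "moves": [
    [0,0,-0.02,0],
    [0,0,-0.035,0],
    [0,0,-0.035,0],
    [0.014,-0.022,0,0],
    [0.026,-0.04,0,0],
    [0.026,-0.04,0,0],
    [0.026,-0.04,0,0],
    [0.014,-0.022,0,0],
    [0.009,-0.015,0,0],
    [0,0,0,0],
    [0,0,0,0],
    [0,0,0,0]
  ]
}}

```text
time: 18.82
tool_pos: [0.4615, 0.1015, 0.1196]
orientation: [3.141, -0.0, 1.571]
ft_force: [-0.1, 0.3, -0.8]
finger_gap: 0.429
grip_force: 15.0
```

Request:
{"fn": "jog_arm", "kwargs": {
  "moves": [
    [0,0,0.035,0],
    [0,0,0.03,0],
    [0,0,0.015,0],
    [0,0,0.006,0],
    [0,0,0.003,0],
    [0,0,0,0],
    [0,0,0,0]
  ]
}}

```text
time: 19.7
tool_pos: [0.4611, 0.1019, 0.0311]
orientation: [3.141, -0.0, 1.571]
ft_force: [0.5, 0.6, -0.7]
finger_gap: 0.428
grip_force: 15.0
```

Request:
{"fn": "jog_arm", "kwargs": {
  "moves": [
    [0,0,0,0],
    [0,0,0,0],
    [0,0,0,0],
    [0,0,0,0],
    [0,0,0,0],
    [0,0,0,0],
    [0,0,-0.03,0],
    [0,0,-0.06,0],
    [0,0,-0.06,0],
    [-0.028,0.027,0,0],
    [-0.034,0.032,0,0],
    [-0.034,0.032,0,0],
    [-0.034,0.032,0,0],
    [-0.034,0.032,0,0],
    [-0.034,0.032,0,0],
    [0,0,0,0],
    [0,0,0,0],
    [0,0,0,0]
  ],
  "fingers": -1
}}

```text
time: 21.95
tool_pos: [0.6474, -0.0952, 0.1808]
orientation: [-3.141, -0.0, 1.572]
ft_force: [0.8, 0.1, 0.9]
finger_gap: 1.004
grip_force: 0.0
```

Request:
{"fn": "jog_arm", "kwargs": {
  "moves": [
    [0,0,0.055,0],
    [0,0,0.05,0],
    [0,0,0.02,0],
    [0,0,0.01,0],
    [0,0,0,0],
    [0,0,0,0]
  ]
}}

```text
time: 22.7
tool_pos: [0.6486, -0.0962, 0.0472]
orientation: [3.139, 0.0, 1.571]
ft_force: [-0.1, -0.3, 0.2]
finger_gap: 1.004
grip_force: 0.0
```

Request:
{"fn": "jog_arm", "kwargs": {
  "moves": [
    [0,0,0,0],
    [0,0,0,0],
    [0,0,0,0],
    [0,0,0,0],
    [0,0,0,0],
    [0,0,0,0],
    [0,0,0,0],
    [0,0,0,0]
  ],
  "fingers": 1,
  "squeeze": 15
}}

```text
time: 23.7
tool_pos: [0.6479, -0.096, 0.0456]
orientation: [3.142, -0.0, 1.571]
ft_force: [0.6, -0.6, -0.5]
finger_gap: 0.367
grip_force: 15.0
```

Request:
{"fn": "jog_arm", "kwargs": {
  "moves": [
    [0,0,-0.02,0],
    [0,0,-0.035,0],
    [0,0,-0.035,0],
    [0.02,-0.013,0,0],
    [0.041,-0.027,0,0],
    [0.041,-0.027,0,0],
    [0.041,-0.027,0,0],
    [0.041,-0.027,0,0],
    [0.041,-0.027,0,0],
    [0.038,-0.024,0,0],
    [0.02,-0.013,0,0],
    [0,0,0,0],
    [0,0,0,0],
    [0,0,0,0]
  ]
}}

```text
time: 25.45
tool_pos: [0.4634, 0.1862, 0.1359]
orientation: [3.141, -0.0, 1.57]
ft_force: [0.1, 0.1, -2.0]
finger_gap: 0.37
grip_force: 15.0
```

Request:
{"fn": "jog_arm", "kwargs": {
  "moves": [
    [0,0,0.035,0],
    [0,0,0.03,0],
    [0,0,0.015,0],
    [0,0,0.006,0],
    [0,0,0.003,0],
    [0,0,0,0],
    [0,0,0,0]
  ]
}}

```text
time: 26.32
tool_pos: [0.463, 0.187, 0.0472]
orientation: [3.141, -0.0, 1.571]
ft_force: [-0.6, 0.5, -1.0]
finger_gap: 0.368
grip_force: 15.0
```

Request:
{"fn": "jog_arm", "kwargs": {
  "moves": [
    [0,0,0,0],
    [0,0,0,0],
    [0,0,0,0],
    [0,0,0,0],
    [0,0,0,0],
    [0,0,0,0],
    [0,0,-0.03,0],
    [0,0,-0.06,0],
    [0,0,-0.06,0],
    [0,0,-0.03,0],
    [0.05,0.03,0,0],
    [0.05,0.03,0,0],
    [0.05,0.03,0,0],
    [0.05,0.03,0,0],
    [0.04,0,0,0],
    [0,0,0,0],
    [0,0,0,0],
    [0,0,0,0]
  ],
  "fingers": -1
}}

```text
time: 28.58
tool_pos: [0.5828, 0.426, 0.227]
orientation: [3.141, -0.0, 1.57]
ft_force: [0.1, 0.6, -0.5]
finger_gap: 0.997
grip_force: 0.0
```

```bash
python3 - <<'E'
from bench import *
from h import *
c=camera("top");pickle.dump(c,open("top2.pkl","wb"));im=c["image"]
cv2.imwrite("pics/end.png",cv2.resize(im[190:345,200:410,::-1],None,fx=3.8,fy=3.8,interpolation=cv2.INTER_CUBIC))
for n,P in(("knob",(.4577,-.0677,.053)),("lens",(.4594,.0173,.055)),("eye",(.461,.1023,.071)),("tube",(.4627,.1873,.081))): print(n,((proj(c,P)-[200,190])*3.8).round(0))
E
```

```text
knob [630. 464.]
lens [457. 458.]
eye [282. 451.]
tube [104. 443.]
```

View pics/end.png

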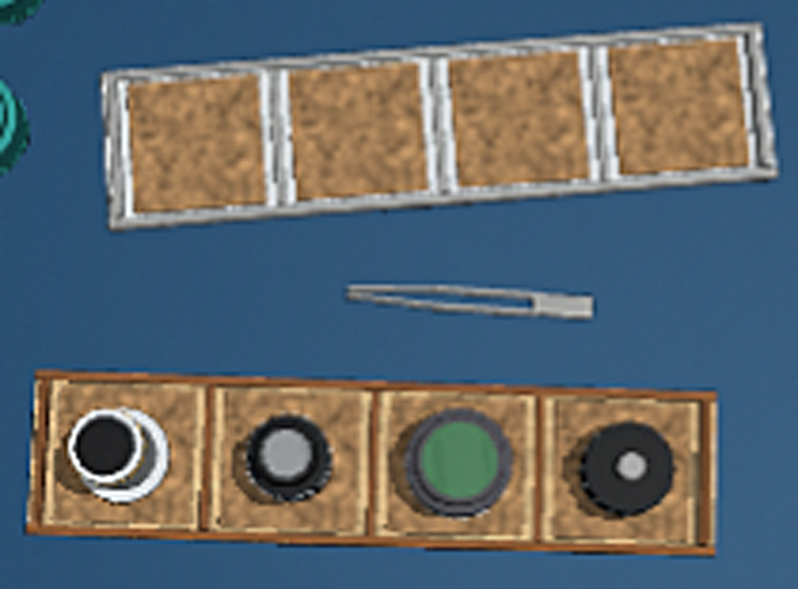

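All four parts stand upright and centred on their pads, in reverse order. From left to right the tops are tube (106,446), eyepiece (286,455), lens (459,460) and knob (631,465), all within about 3 mm of their targets. Handing in.

```bash
python3 -c "
from bench import *
print(job_done())"
```

```text
the job is handed in; nothing more can be done
None
```

All four parts now stand upright in the wooden rack in reverse order (left to right: camera tube, eyepiece, front lens, focus knob), within about 3 mm of their pad centres in the last top-camera picture, and the job is handed in; no verdict was returned.

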